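Set the straightedge to two pins

TASK

A card blank for a gift box is to be cut along the line marked by its two upright pins. Keeping the straightedge flat on the card, slide it away from you until its far long side bears lightly against both pins at once; the pins are only pushed into card, so never press them hard. Then stand the steel weight upright and gently on top of the straightedge, centred across its width and clear of its ends, so that the straightedge stays touching both pins, and let go; leave the ribbon spools, the tags and the little gift box where they are.

Things in the scene. Friction and masses are not known exactly. Their poses are not given: they have to be found in the camera images.
- straightedge: Plain aluminium bar with black end caps, 340 x 40 x 22 mm, 0.28 to 0.54 kg, loose, lying flat on the card. Origin: centre of its underside. x across its width, pointing away from the robot towards the pins (within 30 degrees of straight ahead); y along its length, to the left; z up. Far long side: the plane x = +20 mm. Sliding it takes about 1 to 4 N, depending on mass and friction; pressing down on it makes it bind.
- pin_left: Left one of two fixed round upright steel pins, 12 mm diameter, 35 mm tall. Origin: centre of its foot, on the card's top (3 mm above the table). The pins are 150 to 240 mm apart, beyond the straightedge; one that touches it is centred 26 mm from the bar's centre line. Rigid; more than about 15 N harms it.
- pin_right: Right one of the two pins, same size and meaning as pin_left.
- weight: Dark steel hold-down weight, 0.45 kg, standing loose on the table to the left or right of the card: a round base 44 mm in diameter and 32 mm high, a thin neck, and a round knob on top 25 mm in diameter between 46 and 62 mm above its underside, 64 mm tall in all. Origin: centre of its underside; z up.
- blank: Flat brown card blank, 420 mm (x) by 440 mm (y) by 3 mm thick, fixed to the table; straightedge, pins, tag pack and gift box stand on it. Origin: centre of its underside.
- spool_big: Bystander: ribbon spool standing on end, 56 mm diameter, 55 mm tall, on the table on the side of the card away from the weight. Origin: centre of its underside. Leave alone.
- spool_small: Bystander: ribbon spool standing on end, 44 mm diameter, 45 mm tall, right of the card. Origin: centre of its underside. Leave alone.
- tags: Bystander: pack of paper tags 45 x 70 x 10 mm on the card beyond the pins. Origin: centre of its underside. Leave alone.
- gift_box: Bystander: small square gift box 58 x 58 x 42 mm on the card beyond the pins. Origin: centre of its underside. Leave alone.
There are look-alikes about, which are no part of the job. Leave any pink or purple look-alike of the weight alone.

How it is judged:
On the way, in this order (a step that is already met when the one before it is completed fails the run):
1. the straightedge bears on both pins at the same time (more than 0.4 N on each, for 0.2 s) (contact force between straightedge and pin_left above 0.4 N and contact force between straightedge and pin_right above 0.4 N), for 0.2 s.
2. the weight stands on the straightedge (contact force between weight and straightedge above 1.5 N and angle between weight's own z axis and vertical below 0.08 rad and z of weight in the frame of straightedge above 0.019 m and x of weight in the frame of straightedge between -0.012 and 0.012 m and y of weight in the frame of straightedge between -0.15 and 0.15 m), for 0.2 s.
At the end, for the whole second after the job is handed in: Both pins are within 1.5 mm of the straightedge's far long side and within its length; the weight stands upright (within 0.08 rad) on top of it, within 12 mm of its centre line and 150 mm of its middle; both are at rest and released (all of step 2 and x of pin_left in the frame of straightedge between 0.0235 and 0.0275 m and y of pin_left in the frame of straightedge between -0.165 and 0.165 m and x of pin_right in the frame of straightedge between 0.0235 and 0.0275 m and y of pin_right in the frame of straightedge between -0.165 and 0.165 m and linear speed of each of straightedge, weight below 0.01 m/s); the robot touches nothing.
It fails at once if a pin was pressed with more than 15 N (contact force between anything else and pin_left above 15 N or contact force between anything else and pin_right above 15 N).
It fails at once if the straightedge was lifted off the card (more than 10 mm) or tipped (height (world z) of straightedge above 0.013 m or angle between straightedge's own z axis and vertical above 0.12 rad).
It fails at once if the weight was banged down on the straightedge (more than 120 N) (contact force between weight and straightedge above 120 N).
It fails at once if a bystander was moved more than 20 mm (distance of any of spool_big, spool_small, tags, gift_box from where it was at the start of the episode above 0.02 m).
It also fails if it takes over 72 s, if anything falls off the work surface, if the arm or the gripper's body presses on something with over 40 N, if the wrist force passes 120 N, or if a joint passes its speed limit or range.

ROBOT

A 6-joint arm with a two-finger parallel gripper is mounted at the origin on the work surface. World frame = base frame: x ahead of the robot, y to its left, z up, the work surface at z = 0. Lengths are in m, angles in rad, forces in N, time in s.
With the tool pointing down it reaches from about 0.4 to 0.825 m from the base axis. Payload 7 kg.
Tool frame: the origin (TCP) lies between the finger pads; the fingertips stand 14 mm ahead of it and the grasp point (between the pads) lies 5 mm behind it; z points along the fingers, y is the line along which they close (so a half turn about z gives the same grasp; the last joint's range is limited). The gripper opens to 88 mm and grips with 3 to 60 N. Pads are 19 mm wide; open, the fingers measure 130 mm over their backs; the gripper's body (78 mm by 193 mm) begins 47 mm behind the grasp point.
Start: joints at [1.439, 0.359, 0.012, 0, -1.224, -0.288], TCP at [0.275, 0.616, 0.241] pointing down, gripper open.
Joint ranges: [-3.07, 3.07], [-1.43, 2.12], [-1.02, 1.25], [-3.03, 1.67], [-3.05, -0], [-3.03, 3.03]. Speed limits (rad/s): [2.39, 2.39, 3.01, 3.14, 3.14, 3.14].

INTERFACE

Orientations are given as a rotation vector (axis times angle).
In Python, from rig import robot, cams, recognise, outline_of, tip_of gives the robot as it stands. The module is installed in compiled form; this text tells all that it offers.
- The arm moves only by the tool drive_tool, never from a script. Its argument "targets" is one flat list of numbers, 7 for each row, row after row: the closure, from 0 (fully open) to 1 (shut), then the shift along the tool's x, y, z in mm, then the turn, a rotation vector about the tool's x, y, z in rad. In form: [grip, dx, dy, dz, wx, wy, wz, grip, dx, dy, dz, wx, wy, wz, ...]. A call has 1 to 10 rows; each row shifts and turns the commanded pose from where the row before left it, along the tool's axes as they then stand; what a row does not reach is not made up. A row lasts 1/10 s, in which the tool goes at most 50 mm and 8.59 degrees, less where a joint would pass 70% of its speed; a pose out of reach is approached as far as the arm can. A call is refused whole if a number of a shift passes 50 or a number of a turn 0.15, either way. A call with a gripper value outside its range is refused whole. The fingers move at their own pace and stop on an object; "squeeze" is the grip in N (left out, the last holds). Time passes only in rows, so rows that do not move let the fingers close. It gives the time, the measured TCP pose, the force, the opening and the grip force at its end, in the units of the state.
- robot.get_obs(): the state, without advancing time (a new reading comes with each control period).
- cams.get_image(name): name is "scene" or "top" or "wrist"; returns (picture, depth): 400x640x3 uint8, red, green, blue; 400x640 float32, m along the optical axis (not along the pixel's ray), 0 where there is no reading.
- cams.camera_info(name): a dict with "fov_y" (degrees; the focal length in pixels is half the picture's height over the tangent of half this angle, whatever the lens; pixels are square), "cx", "cy" (the principal point, pixels), "rvec" (rotation vector, rad) and "tvec" (3), from world to camera coordinates, as OpenCV has them; the wrist camera has in their place "mount" (4x4, takes a point from camera to tool coordinates, whose origin is the TCP and whose axes are the flange's). Camera axes: x right, y down, z forward; pixel columns grow to the right and rows downward; lengths in m; the calibration is good to about 2 mm. A picture is of the moment at which its call begins: read the wrist's pose just before it. camera_info takes no time and is no camera call.
- robot.job_done(): hands the job in; it is judged then, once.
Trained networks look in the newest picture that a camera, given by its name, has taken for a name from the list of things; names that differ only in an ending like _2 or _b are one class to them, and where a whole thing is asked for, a point or a joint stands for the part that bears it (a point fixed in the world has none). Each returns a list of dicts, best first, with "score" (0 to 1); they miss things now and then, are a little off and sometimes report something else, mostly with a low value. They report only what shows in the picture. A call takes as long as a camera call. They do not tell look-alikes from the thing itself.
- recognise(camera, target): "pixel" ([column, row] in pixels, amid what is visible of it).
- outline_of(camera, target): "pixels" (400x640 bool, what is visible of it) and "pixel" ([column, row] in pixels, amid what is visible of it).
- tip_of(camera, target): "pixel" ([column, row] in pixels: a listed point, or the origin of a listed thing).
The state is a dict: "time_s": time; "qpos": joint angles; "dq": joint speeds; "joint_torque": joint torques, N m; "position": TCP position; "tool_rot": TCP orientation; "force": force on the tool from outside, world axes, zero at the start; "wrist_torque": the same for the moment, N m; "gripper_width": opening from 0.0 (shut) to 1.0 (fully open); "finger_force": force on a finger pad.
Only numpy, scipy, OpenCV 4.12 (cv2) and the standard library are available. Lean on these libraries where they do the work, as an engineer would, in place of code of your own. Each camera call takes 0.05 s, during which the arm holds its last target. There are 200 camera calls.

## Working session

There is one attempt and no reset: what is moved stays moved. The work goes in short steps, Python scripts to look and compute and a tool call to move; the robot and the scene stay as the last step left them, time stands still between calls to the robot, and variables do not carry over. Pictures are saved under pics/ and viewed, at most 10 in all, crops included, and the job is handed in when it is done.

Besides the shell and the picture viewer there is one more tool, called after ">>>" as name(argument=value, ...) on one line, values as JSON. drive_tool: Moves the arm, as the interface text tells. Its arguments: {"type":"object","properties":{"targets":{"type":"array","items":{"type":"number"}},"squeeze":{"type":"number"}},"required":["targets"]}

```bash
mkdir -p pics; cat > h.py <<'E'
import numpy as np, cv2
from scipy.spatial.transform import Rotation as R
from rig import robot, cams, recognise, outline_of, tip_of
def geo(name,obs=None):
    i=cams.camera_info(name); f=200/np.tan(np.radians(i["fov_y"])/2)
    if "rvec" in i:
        Rm=R.from_rotvec(np.ravel(i["rvec"])).as_matrix(); t=np.ravel(i["tvec"]); return f,i["cx"],i["cy"],Rm.T,-Rm.T@t
    M=np.array(i["mount"]); Rt=R.from_rotvec(obs["tool_rot"]).as_matrix()
    return f,i["cx"],i["cy"],Rt@M[:3,:3],Rt@M[:3,3]+obs["position"]
def ray(g,px,z):  # intersect with height z
    f,cx,cy,Rm,c=g; d=Rm@np.array([(px[0]-cx)/f,(px[1]-cy)/f,1]); return c+d*(z-c[2])/d[2]
def cloud(g,depth):
    f,cx,cy,Rm,c=g; v,u=np.mgrid[:400,:640]
    P=np.stack([(u-cx)/f*depth,(v-cy)/f*depth,depth],-1); return P@Rm.T+c
def save(n,img): cv2.imwrite("pics/"+n+".png",img[...,::-1])
E
python3 - <<'E'
from h import *
o=robot.get_obs(); print({k:np.round(v,3) for k,v in o.items()})
print(R.from_rotvec(o["tool_rot"]).as_matrix().round(2))
for c in ["top","scene"]:
    im,d=cams.get_image(c); save(c,im); g=geo(c); print(c,g[4].round(3)); P=cloud(g,d)
    for n in ["straightedge","pin_left","pin_right","weight","spool_big","spool_small","tags","gift_box"]:
        for r in outline_of(c,n)[:3]:
            m=r["pixels"]&(d>0); Q=P[m]
            print(n,round(r["score"],2),np.round(r["pixel"]),m.sum(), np.median(Q,0).round(3) if len(Q) else "", np.percentile(Q[:,2],95).round(3) if len(Q) else "")
E
```

```text
{'time_s': np.float64(0.0), 'qpos': array([ 1.439,  0.359,  0.011, -0.   , -1.224, -0.288]), 'dq': array([-0.002,  0.001, -0.001,  0.   , -0.001, -0.002]), 'joint_torque': array([ 0.0000e+00, -5.8272e+01,  2.9305e+01,  6.9980e+00,  7.0000e-03,
       -0.0000e+00]), 'position': array([0.275, 0.616, 0.24 ]), 'tool_rot': array([ 3.071, -0.654, -0.   ]), 'force': array([ 0.849, -0.35 ,  0.51 ]), 'wrist_torque': array([ 0.001, -0.007,  0.017]), 'finger_force': np.float64(0.0), 'gripper_width': np.float64(1.003)}
[[ 0.91 -0.41 -0.  ]
 [-0.41 -0.91 -0.  ]
 [ 0.    0.   -1.  ]]
top [0.443 0.039 1.182]
straightedge 0.59 [312. 234.] 1548 [ 0.494 -0.001  0.025] 0.029
straightedge 0.55 [353. 152.] 376 [ 0.748 -0.135  0.045] 0.05
weight 0.63 [197. 233.] 151 [0.506 0.355 0.035] 0.066
weight 0.52 [167. 223.] 188 [0.534 0.444 0.033] 0.066
weight 0.48 [186. 261.] 225 [0.419 0.389 0.033] 0.066
spool_big 0.86 [422. 219.] 322 [ 0.522 -0.345  0.055] 0.06
spool_small 0.48 [438. 191.] 215 [ 0.623 -0.408  0.044] 0.048
spool_small 0.38 [304. 149.] 281 [0.769 0.021 0.013] 0.018
tags 0.77 [302. 150.] 314 [0.769 0.023 0.013] 0.018
gift_box 0.74 [355. 152.] 375 [ 0.75  -0.135  0.045] 0.05
scene [1.337 0.237 0.629]
straightedge 0.56 [318. 187.] 1851 [0.506 0.013 0.025] 0.028
straightedge 0.16 [227. 242.] 869 [ 0.768 -0.13   0.044] 0.048
pin_left 0.52 [335. 228.] 52 [0.664 0.09  0.028] 0.039
weight 0.98 [490. 221.] 455 [0.547 0.45  0.032] 0.065
weight 0.86 [452. 206.] 398 [0.519 0.363 0.032] 0.065
weight 0.83 [424. 190.] 329 [0.449 0.291 0.032] 0.065
spool_big 0.7 [193. 176.] 438 [ 0.538 -0.344  0.04 ] 0.058
spool_small 0.81 [156. 195.] 321 [ 0.634 -0.405  0.033] 0.048
tags 0.92 [294. 266.] 553 [0.777 0.022 0.014] 0.016
tags 0.62 [332. 231.] 54 [0.664 0.091 0.026] 0.039
tags 0.43 [449. 208.] 362 [0.519 0.362 0.033] 0.065
gift_box 0.77 [229. 242.] 876 [ 0.768 -0.131  0.044] 0.048
```

```bash
python3 - <<'E'
import cv2,numpy as np
a=cv2.imread("pics/top.png")[130:290,150:470]; a=cv2.resize(a,None,fx=2.5,fy=2.5,interpolation=2)[:,:800]
b=cv2.imread("pics/scene.png")[160:310,140:520]; b=cv2.resize(b,(506,200)) 
b=np.hstack([b,np.zeros((200,294,3),np.uint8)])
cv2.imwrite("pics/c1.png",np.vstack([a,b]))
E
```

```text
(no output)
```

View pics/c1.png

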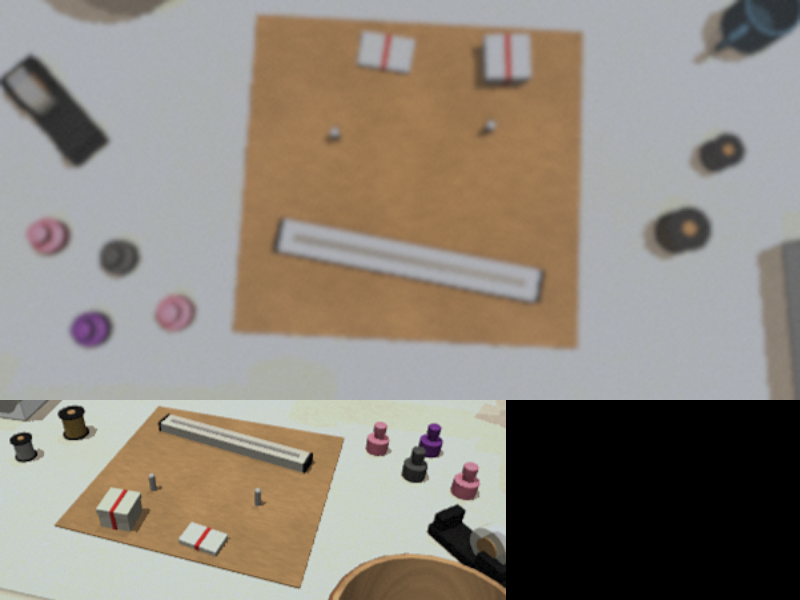

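View pics/scene.png

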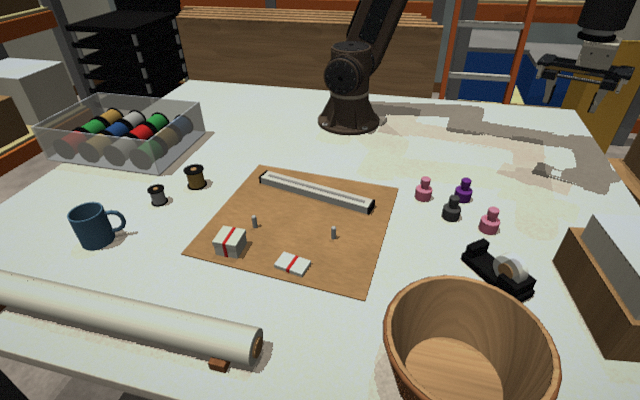

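The top view shows four weight-like things: pink (169,224), purple (186,262), pink (220,255) and dark steel (197,233). The dark grey one is the weight, since it alone has the described colour. The crop confirms it at crop pixel (119,257). The bar spans crop (275,235) to (542,285), and the pins are at crop (334,133) and (489,126).

```bash
cat > m.py <<'E'
from h import *
def bar(c="top",show=True):
    im,d=cams.get_image(c); g=geo(c); P=cloud(g,d)
    best=None
    for r in outline_of(c,"straightedge"):
        if r["pixels"].sum()>1000: best=r["pixels"]; break
    zt=P[...,2]; m=best&(d>0)&(zt>0.018)
    print("bar z",np.percentile(zt[m],[10,50,90]).round(3))
    v,u=np.nonzero(m); W=np.array([ray(g,(a,b),0.025)[:2] for a,b in zip(u,v)])
    rc=cv2.minAreaRect((W*1000).astype(np.float32)); 
    mu=W.mean(0); ax=np.linalg.svd(W-mu,full_matrices=False)[2][0]; ax*=np.sign(ax[1])
    print(c,"bar ctr",mu.round(4),"rect",np.round(rc,1) if 0 else rc,"yaw deg",np.degrees(np.arctan2(-ax[0],ax[1])).round(2)); return im,d,g,P
def pins(im,g,guess,z=0.038):
    out=[]
    for (u,v) in guess:
        w=im[v-8:v+9,u-8:u+9].astype(float); s=w.max(2)-w.min(2); w2=(s<35)
        b=w.sum(2)*w2; b[b<np.percentile(b,80)]=0
        yy,xx=np.mgrid[-8:9,-8:9]; px=(u+(xx*b).sum()/b.sum(),v+(yy*b).sum()/b.sum())
        out.append(ray(g,px,z)); print("pin",np.round(px,1),out[-1].round(4))
    return out
E
python3 - <<'E'
from m import *
im,d,g,P=bar("top")
p=pins(im,g,[(284,183),(346,180)])
im2,d2,g2,P2=bar("scene")
# world height-map points above card near pins
for nm,PP in (("top",P),("scene",P2)):
  for y0 in (0.09,-0.1):
    q=PP[(PP[...,2]>0.025)&(PP[...,2]<0.05)&(abs(PP[...,0]-0.66)<.03)&(abs(PP[...,1]-y0)<.04)]
    print(nm,len(q),q.mean(0).round(4) if len(q) else "", q.std(0).round(4) if len(q) else "")
for c,PP,I in (("top",P,im),("scene",P2,im2)):
  k=(PP[...,2]>0.052)&(PP[...,2]<0.075)&(abs(PP[...,0]-0.51)<.035)&(abs(PP[...,1]-0.358)<.035)
  q=PP[k]; print(c,"knob",len(q),q.mean(0).round(4),q.min(0).round(4),q.max(0).round(4),I[k].mean(0).round())
crop=lambda I,u,v,w,s:cv2.resize(I[v-w:v+w,u-w:u+w],None,fx=s,fy=s,interpolation=cv2.INTER_CUBIC)
save("c2",np.hstack([crop(im,284,183,12,11)[:264,:264],crop(im,346,180,12,11)[:264,:264],crop(im,197,233,20,6.6)[:264,:264]]))
E
```

```text
bar z [0.023 0.026 0.029]
top bar ctr [ 0.4946 -0.0031] rect ((494.7431945800781, -2.78448486328125), (342.62884521484375, 40.1187744140625), 77.47521209716797) yaw deg -12.62
pin [283.4 182.9] [0.6585 0.0897 0.038 ]
pin [345.7 180.1] [ 0.6634 -0.1099  0.038 ]
bar z [0.022 0.026 0.028]
scene bar ctr [0.5007 0.0067] rect ((498.7604064941406, -3.4788818359375), (347.23358154296875, 52.48299026489258), 77.48147583007812) yaw deg -12.63
top 13 [0.6595 0.0892 0.0373] [0.0033 0.0032 0.0026]
top 13 [ 0.6642 -0.1121  0.0369] [0.0031 0.0033 0.0033]
scene 31 [0.6628 0.0901 0.0344] [0.0029 0.0033 0.0042]
scene 29 [ 0.6681 -0.1109  0.034 ] [0.0027 0.0031 0.0044]
top knob 61 [0.5077 0.3625 0.063 ] [0.4955 0.3517 0.0529] [0.52   0.3751 0.0677] [83. 81. 80.]
scene knob 87 [0.5128 0.3629 0.0612] [0.4954 0.3514 0.0522] [0.5225 0.3757 0.0669] [66. 65. 63.]
```

View pics/c2.png

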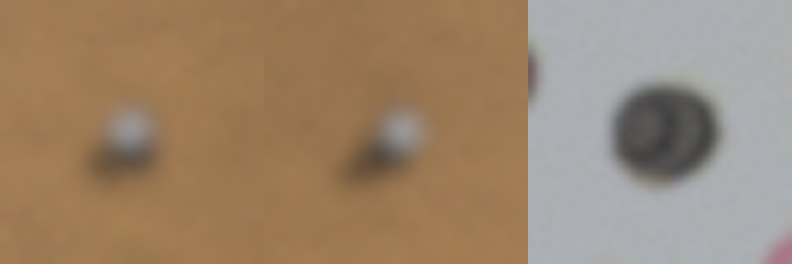

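>>> drive_tool(targets=[0,0,0,0,0,0,-0.1,0,0,0,0,0,0,-0.1,0,20,40,0,0,0,0,0,20,40,0,0,0,0,0,20,40,0,0,0,0,0,20,40,0,0,0,0,0,20,40,0,0,0,0,0,20,40,0,0,0,0,0,20,40,0,0,0,0,0,20,40,0,0,0,0])

```text
time_s: 2.1
position: [0.3616, 0.2674, 0.2409]
tool_rot: [-3.122, 0.344, -0.001]
force: [0.9, 0.1, 0.9]
gripper_width: 1.0
finger_force: 0.0
```

>>> drive_tool(targets=[0,20,40,0,0,0,0,0,20,40,0,0,0,0,0,20,40,0,0,0,0,0,20,40,0,0,0,0,0,20,40,0,0,0,0,0,20,40,0,0,0,0,0,0,0,20,0,0,0,0,0,0,20,0,0,0,0,0,0,0,0,0,0,0,0,0,0,0,0,0])

```text
time_s: 3.1
position: [0.4264, 0.0087, 0.2011]
tool_rot: [3.122, -0.344, 0.0]
force: [0.9, 0.4, 0.6]
gripper_width: 0.999
finger_force: 0.0
```

>>> drive_tool(targets=[0,0,0,40,0,0,0,0,0,0,40,0,0,0,0,0,0,40,0,0,0,0,0,0,30,0,0,0,0,0,0,20,0,0,0,0,0,0,10,0,0,0,0,0,0,0,0,0,0,0,10,0,0,0,0,0,0,10,0,0,0,0,0,0,0,0,0,0,0,0])

```text
time_s: 4.1
position: [0.4486, 0.0049, 0.0217]
tool_rot: [-3.121, 0.344, -0.005]
force: [-0.3, 0.4, -0.6]
gripper_width: 0.999
finger_force: 0.0
```

>>> drive_tool(targets=[0,5,0,0,0,0,0,0,5,0,0,0,0,0,0,3,0,0,0,0,0,0,3,0,0,0,0,0,0,3,0,0,0,0,0,0,3,0,0,0,0,0,0,3,0,0,0,0,0,0,3,0,0,0,0,0])

```text
time_s: 4.9
position: [0.4727, -0.0019, 0.0204]
tool_rot: [3.122, -0.345, -0.002]
force: [-1.2, 0.1, 0.2]
gripper_width: 1.001
finger_force: 0.9
```

>>> drive_tool(targets=[0,5,0,0,0,0,-0.012,0,5,0,0,0,0,-0.012,0,5,0,0,0,0,-0.012,0,5,0,0,0,0,-0.012,0,5,0,0,0,0,-0.012,0,5,0,0,0,0,-0.012,0,5,0,0,0,0,-0.012,0,5,0,0,0,0,-0.012,0,5,0,0,0,0,-0.012,0,5,0,0,0,0,-0.012])

```text
time_s: 5.9
position: [0.5228, -0.01, 0.0205]
tool_rot: [3.138, -0.155, -0.0]
force: [-0.6, -0.6, -0.6]
gripper_width: 0.999
finger_force: 0.6
```

>>> drive_tool(targets=[0,5,0,0,0,0,-0.012,0,5,0,0,0,0,-0.012,0,5,0,0,0,0,-0.012,0,5,0,0,0,0,-0.012,0,5,0,0,0,0,-0.012,0,5,0,0,0,0,-0.012,0,5,0,0,0,0,-0.012,0,5,0,0,0,0,-0.012,0,5,0,0,0,0,-0.012,0,5,0,0,0,0,-0.012])

```text
time_s: 6.9
position: [0.5727, -0.0122, 0.0205]
tool_rot: [3.141, 0.033, -0.0]
force: [-0.7, 0.7, -0.9]
gripper_width: 1.001
finger_force: 0.6
```

```bash
python3 - <<'E'
from m import *
o=robot.get_obs(); print(o["time_s"],o["position"].round(4),o["force"].round(2),o["tool_rot"].round(3))
im,d,g,P=bar("top")
save("t3",cv2.resize(im[150:270,220:420],None,fx=3.5,fy=3.5))
im,d=cams.get_image("wrist"); save("w3",im)
E
```

```text
6.9 [ 0.5727 -0.0122  0.0205] [-0.72  0.74 -0.86] [ 3.141  0.033 -0.   ]Traceback (most recent call last):
  File "<stdin>", line 3, in <module>
  File "m.py", line 7, in bar
    zt=P[...,2]; m=best&(d>0)&(zt>0.018)
                   ~~~~^^~~~~
TypeError: unsupported operand type(s) for &: 'NoneType' and 'bool'
```

```bash
python3 - <<'E'
from m import *
a,d=cams.get_image("scene"); b,d=cams.get_image("wrist"); t,_=cams.get_image("top")
a=cv2.resize(a[150:300,180:420],(480,300)); t=cv2.resize(t[150:250,240:400],(320,200)); t=np.vstack([t,np.zeros((100,320,3),np.uint8)])
b=cv2.resize(b,(480,300)); save("s3",np.vstack([np.hstack([a,t]),np.hstack([b,np.zeros((300,320,3),np.uint8)])]))
o=outline_of("wrist","straightedge"); print([(r["score"],r["pixel"],r["pixels"].sum()) for r in o])
print(recognise("wrist","pin_left"))
E
```

```text
[(0.67, [318.9, 203.2], np.int64(50805)), (0.67, [101.2, 92.4], np.int64(1816))]
[{'pixel': [101.9, 91.4], 'score': 0.94}]
```

View pics/s3.png

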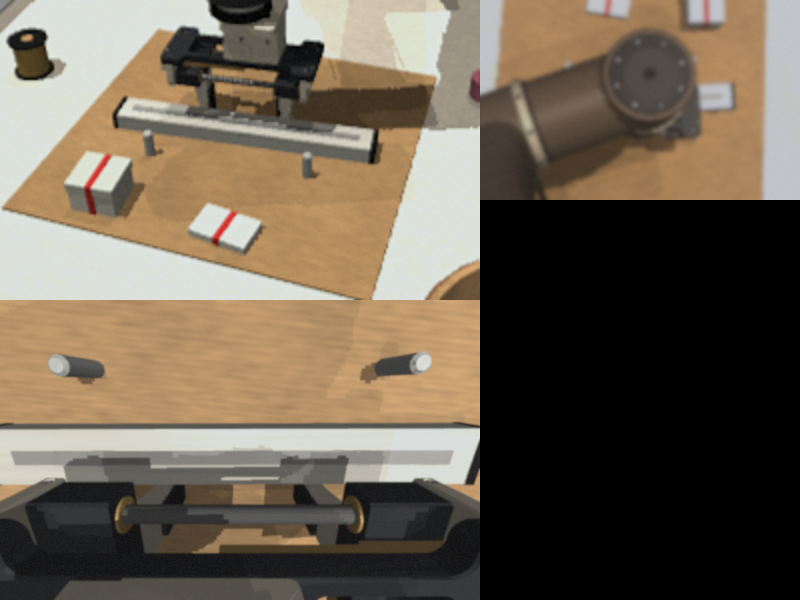

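```bash
cat > w.py <<'E'
from h import *
def gap():
    o=robot.get_obs(); im,d=cams.get_image("wrist"); g=geo("wrist",o)
    # pins: bright blobs on the top, found from outlines' upper ends
    gr=im.min(2).astype(float)
    r=[q for q in outline_of("wrist","straightedge") if q["pixels"].sum()>20000]
    if not r: print("no bar"); return
    m=r[0]["pixels"]; cols=np.arange(60,600,10); top=np.array([np.argmax(m[:,c]) if m[:,c].any() else -1 for c in cols])
    E=np.array([ray(g,(c,t-.5),0.025)[:2] for c,t in zip(cols,top) if t>0])
    for _ in range(3):
        k=np.polyfit(E[:,1],E[:,0],1); e=E[:,0]-np.polyval(k,E[:,1]); E=E[abs(e)<max(2*e.std(),3e-4)]
    print("t",o["time_s"].round(2),"tcp",o["position"].round(4),"F",o["force"].round(2),"edge slope deg",np.degrees(np.arctan(-k[0])).round(2),"resid mm",(e.std()*1e3).round(2),"x@tcp",np.polyval(k,o["position"][1]).round(4))
    pt=[]
    for n,(a,b) in {"L":(0,320),"R":(320,640)}.items():
        s=(gr[:int(top[top>0].min())-3,a:b]>165).astype(np.uint8)
        nn,lab,st,ce=cv2.connectedComponentsWithStats(s); 
        i=1+np.argmax(st[1:,4]); px=ce[i]+[a,0]; p=ray(g,px,0.038)[:2]; pt.append(p)
        print(n,px.round(1),st[i,4],p.round(4),"gap mm",(((p[0]-np.polyval(k,p[1]))*np.cos(np.arctan(k[0]))-.006)*1e3).round(2))
    v=pt[0]-pt[1]; print("pin dist",np.linalg.norm(v).round(4),"yaw",np.degrees(np.arctan2(-v[0],v[1])).round(2))
    return im
E
python3 -c "
from w import *
gap()"
```

```text
Traceback (most recent call last):
  File "w.py", line 12, in gap
    print("t",o["time_s"].round(2),"tcp",o["position"].round(4),"F",o["force"].round(2),"edge slope deg",np.degrees(np.arctan(-k[0])).round(2),"resid mm",(e.std()*1e3).round(2),"x@tcp",np.polyval(k,o["position"][1]).round(4))
              ^^^^^^^^^^^^^^^^^
AttributeError: 'float' object has no attribute 'round'
```

```bash
sed -i 's/o\["time_s"\].round(2)/o["time_s"]/' w.py
python3 -c "
from w import *
gap()"
```

```text
t 7.35 tcp [ 0.5724 -0.0122  0.0207] F [ 0.55 -0.69  0.02] edge slope deg 1.33 resid mm 0.13 x@tcp 0.6286
L [75.5 83.5] 392 [0.6611 0.0889] gap mm 28.79
R [564.9  80.2] 389 [ 0.6664 -0.1103] gap mm 29.51
pin dist 0.1993 yaw 1.53
```

>>> drive_tool(targets=[0,4,0,0,0,0,-0.005,0,4,0,0,0,0,0,0,4,0,0,0,0,0,0,4,0,0,0,0,0,0,4,0,0,0,0,0,0,3,0,0,0,0,0,0,1,0,0,0,0,0])

```text
time_s: 8.15
position: [0.5964, -0.0118, 0.0204]
tool_rot: [3.141, 0.039, -0.001]
force: [-4.6, -0.7, 4.0]
gripper_width: 1.002
finger_force: 2.4
```

```bash
python3 -c "
from w import *
gap()"
```

```text
t 8.15 tcp [ 0.5964 -0.0118  0.0204] F [-4.58 -0.7   3.99] edge slope deg 1.46 resid mm 0.23 x@tcp 0.6514
L [ 89.  141.7] 343 [0.6613 0.0887] gap mm 6.42
R [551.9 140.8] 333 [ 0.6667 -0.1103] gap mm 6.79
pin dist 0.1991 yaw 1.57
```

>>> drive_tool(targets=[0,0,0,0,0,0,0,0,1,0,0,0,0,0])

```text
time_s: 8.45
position: [0.5972, -0.0116, 0.0204]
tool_rot: [-3.141, -0.039, 0.0]
force: [-0.7, -0.9, -0.2]
gripper_width: 0.999
finger_force: 0.8
```

>>> drive_tool(targets=[0,1,0,0,0,0,0,0,1,0,0,0,0,0])

```text
time_s: 8.65
position: [0.5996, -0.0114, 0.0205]
tool_rot: [-3.141, -0.04, -0.001]
force: [-1.5, 0.6, -1.3]
gripper_width: 0.999
finger_force: 0.6
```

```bash
python3 -c "
from w import *
gap()"
```

```text
t 8.65 tcp [ 0.5996 -0.0114  0.0205] F [-1.48  0.56 -1.29] edge slope deg 1.53 resid mm 0.23 x@tcp 0.6546
L [ 91.7 149. ] 343 [0.6614 0.0888] gap mm 3.43
R [550.8 148. ] 319 [ 0.6669 -0.1104] gap mm 3.63
pin dist 0.1992 yaw 1.59
```

>>> drive_tool(targets=[0,0.7,0,0,0,0,0,0,0.7,0,0,0,0,0,0,0.6,0,0,0,0,0,0,0,0,0,0,0,0])

```text
time_s: 9.15
position: [0.6014, -0.0115, 0.0206]
tool_rot: [-3.141, -0.04, -0.0]
force: [-1.8, -0.3, -0.1]
gripper_width: 1.004
finger_force: 0.8
```

>>> drive_tool(targets=[0,0.5,0,0,0,0,0])

```text
time_s: 9.25
position: [0.6017, -0.0115, 0.0206]
tool_rot: [3.141, 0.04, -0.0]
force: [-2.3, 0.5, 0.5]
gripper_width: 1.001
finger_force: 1.2
```

>>> drive_tool(targets=[0,0.5,0,0,0,0,0])

```text
time_s: 9.35
position: [0.6022, -0.0115, 0.0206]
tool_rot: [3.141, 0.039, -0.0]
force: [-2.6, -1.0, 0.8]
gripper_width: 1.005
finger_force: 1.1
```

```bash
python3 -c "
from w import *
gap()"
```

```text
t 9.35 tcp [ 0.6022 -0.0115  0.0206] F [-2.63 -1.04  0.79] edge slope deg 1.47 resid mm 0.0 x@tcp 0.6574
L [ 92.8 153.6] 281 [0.662  0.0886] gap mm 1.14
R [549.1 152.7] 267 [ 0.6675 -0.1103] gap mm 1.54
pin dist 0.199 yaw 1.58
```

>>> drive_tool(targets=[0,0.4,0,0,0,0,0])

```text
time_s: 9.55
position: [0.6025, -0.0115, 0.0206]
tool_rot: [3.141, 0.04, -0.001]
force: [-3.4, 0.7, 1.5]
gripper_width: 0.999
finger_force: 1.4
```

>>> drive_tool(targets=[0,0.4,0,0,0,0,0])

```text
time_s: 9.65
position: [0.6031, -0.0115, 0.0206]
tool_rot: [3.141, 0.04, -0.0]
force: [-3.1, -0.2, 1.9]
gripper_width: 0.999
finger_force: 1.3
```

>>> drive_tool(targets=[0,0.3,0,0,0,0,0])

```text
time_s: 9.75
position: [0.6034, -0.0115, 0.0206]
tool_rot: [3.141, 0.04, -0.0]
force: [-3.5, 0.3, 1.5]
gripper_width: 0.999
finger_force: 1.5
```

>>> drive_tool(targets=[0,0.3,0,0,0,0,0])

```text
time_s: 9.85
position: [0.6037, -0.0115, 0.0206]
tool_rot: [3.141, 0.039, -0.0]
force: [-2.6, -0.8, 0.9]
gripper_width: 1.003
finger_force: 1.5
```

>>> drive_tool(targets=[0,0.3,0,0,0,0,0])

```text
time_s: 9.95
position: [0.604, -0.0115, 0.0206]
tool_rot: [3.141, 0.04, -0.0]
force: [-2.7, -0.1, 2.7]
gripper_width: 1.002
finger_force: 1.5
```

>>> drive_tool(targets=[0,0.3,0,0,0,0,0])

```text
time_s: 10.05
position: [0.6043, -0.0115, 0.0206]
tool_rot: [3.141, 0.04, -0.0]
force: [-3.2, -0.5, 1.4]
gripper_width: 1.0
finger_force: 1.6
```

```bash
python3 -c "
from w import *
gap()"
```

```text
t 10.05 tcp [ 0.6043 -0.0115  0.0206] F [-3.18 -0.54  1.43] edge slope deg 1.51 resid mm 0.15 x@tcp 0.6594
L [ 93.9 156.2] 190 [0.6629 0.0884] gap mm 0.11
R [548.6 155.1] 177 [ 0.6685 -0.1104] gap mm 0.45
pin dist 0.1989 yaw 1.61
```

>>> drive_tool(targets=[0,0.3,0,0,0,0,0])

```text
time_s: 10.25
position: [0.6045, -0.0114, 0.0206]
tool_rot: [3.141, 0.04, -0.0]
force: [-3.0, -0.2, 1.8]
gripper_width: 0.998
finger_force: 1.7
```

>>> drive_tool(targets=[0,0.3,0,0,0,0,0])

```text
time_s: 10.35
position: [0.6049, -0.0115, 0.0206]
tool_rot: [3.141, 0.04, -0.0]
force: [-1.8, 0.0, 0.8]
gripper_width: 0.998
finger_force: 1.6
```

>>> drive_tool(targets=[0,0.3,0,0,0,0,0])

```text
time_s: 10.45
position: [0.6052, -0.0114, 0.0206]
tool_rot: [-3.141, -0.04, 0.0]
force: [-3.9, 0.3, 1.6]
gripper_width: 1.002
finger_force: 1.7
```

```bash
python3 -c "
from w import *
im=gap()
save('w5',np.hstack([cv2.resize(im[120:200,40:140],(400,320)),cv2.resize(im[120:200,500:600],(400,320))]))"
```

```text
t 10.45 tcp [ 0.6052 -0.0114  0.0206] F [-3.91  0.29  1.59] edge slope deg 1.5 resid mm 0.23 x@tcp 0.6603
L [ 94.7 157.1] 146 [0.6634 0.0882] gap mm -0.27
R [548.5 156.1] 138 [ 0.669  -0.1104] gap mm 0.07
pin dist 0.1987 yaw 1.6
```

View pics/w5.png

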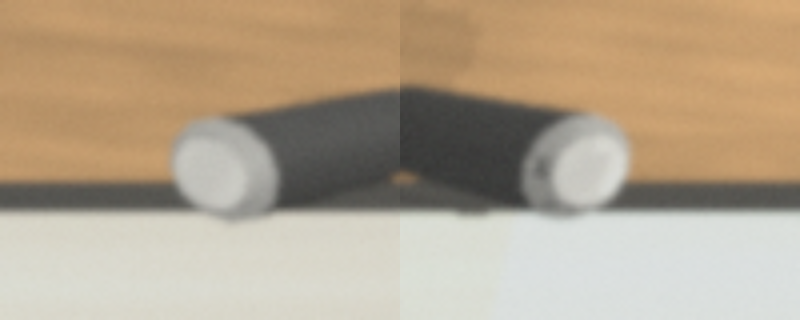

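```bash
python3 - <<'E'
from h import *
o=robot.get_obs(); g=geo("wrist",o)
for px,e in (((96.3,161.8),(96,172.4)),((544.3,161.5),(544,172.4))):
    p=ray(g,px,.038); q=ray(g,e,.025); f=ray(g,(e[0],165.5),.003); print(p.round(4),q.round(4),f.round(4),"gap",((p[0]-q[0]-.006)*1e3).round(2))
E
```

```text
[0.6614 0.088  0.038 ] [0.6537 0.0992 0.025 ] [0.6526 0.1156 0.003 ] gap 1.76
[ 0.6666 -0.1092  0.038 ] [ 0.6593 -0.1207  0.025 ] [ 0.6591 -0.1372  0.003 ] gap 1.3
```

>>> drive_tool(targets=[0,0.3,0,0,0,0,0])

```text
time_s: 10.65
position: [0.6054, -0.0114, 0.0206]
tool_rot: [3.141, 0.04, -0.0]
force: [-3.3, -0.8, 3.6]
gripper_width: 1.0
finger_force: 1.8
```

>>> drive_tool(targets=[0,0.4,0,0,0,0,0])

```text
time_s: 10.75
position: [0.6059, -0.0114, 0.0206]
tool_rot: [-3.141, -0.04, 0.0]
force: [-3.2, 0.2, 2.0]
gripper_width: 0.998
finger_force: 1.7
```

>>> drive_tool(targets=[0,0.4,0,0,0,0,0])

```text
time_s: 10.85
position: [0.6064, -0.0114, 0.0206]
tool_rot: [3.141, 0.04, 0.0]
force: [-2.9, -0.5, 2.2]
gripper_width: 0.999
finger_force: 1.8
```

>>> drive_tool(targets=[0,0.3,0,0,0,0,0])

```text
time_s: 10.95
position: [0.6064, -0.0114, 0.0206]
tool_rot: [3.141, 0.04, -0.001]
force: [-5.2, 0.4, 4.8]
gripper_width: 1.003
finger_force: 2.6
```

>>> drive_tool(targets=[0,0.3,0,0,0,0,0])

```text
time_s: 11.05
position: [0.6065, -0.0114, 0.0206]
tool_rot: [3.141, 0.04, -0.001]
force: [-8.1, 1.1, 5.6]
gripper_width: 0.997
finger_force: 3.2
```

>>> drive_tool(targets=[0,0.2,0,0,0,0,0,0,0,0,0,0,0,0])

```text
time_s: 11.25
position: [0.6064, -0.0114, 0.0206]
tool_rot: [3.141, 0.04, -0.002]
force: [-6.5, -0.0, 5.0]
gripper_width: 1.0
finger_force: 3.1
```

```bash
python3 - <<'E'
from h import *
o=robot.get_obs(); g=geo("wrist",o); print(o["force"].round(2),o["wrist_torque"].round(3))
im,d=cams.get_image("wrist")
save('w6',np.hstack([cv2.resize(im[120:200,40:140],(400,320)),cv2.resize(im[120:200,500:600],(400,320))]))
E
```

```text
[-6.52 -0.03  4.96] [0.304 2.233 0.045]
```

View pics/w6.png

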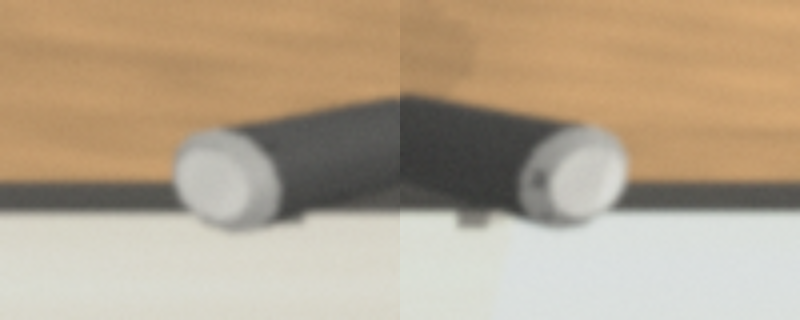

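>>> drive_tool(targets=[0,0.3,0,0,0,0,0,0,0,0,0,0,0,0,0,0,0,0,0,0,0])

```text
time_s: 11.6
position: [0.6065, -0.0114, 0.0206]
tool_rot: [3.141, 0.039, -0.003]
force: [-8.1, 1.7, 5.5]
gripper_width: 1.0
finger_force: 3.6
```

```bash
python3 - <<'E'
from h import *
for i in range(3):
    o=robot.get_obs(); print(o["force"].round(2),o["wrist_torque"].round(3)); cams.get_image("wrist")
E
```

```text
[-8.11  1.7   5.46] [0.404 2.533 0.097]
[-7.49  0.14  6.57] [0.406 2.538 0.154]
[-7.61  1.9   5.75] [0.378 2.525 0.061]
```

>>> drive_tool(targets=[0,0.1,0,0,0,0,-0.002,0,0,0,0,0,0,0,0,0,0,0,0,0,0])

```text
time_s: 12.05
position: [0.6067, -0.0114, 0.0206]
tool_rot: [3.141, 0.042, -0.002]
force: [-7.6, 0.0, 5.4]
gripper_width: 1.001
finger_force: 3.3
```

```bash
python3 - <<'E'
from h import *
for i in range(3):
    o=robot.get_obs(); print(o["force"].round(2),o["wrist_torque"].round(3)); cams.get_image("wrist")
E
```

```text
[-7.58  0.02  5.39] [ 0.121  2.385 -0.074]
[-6.59  1.02  5.67] [ 0.096  2.325 -0.095]
[-6.36  1.65  5.45] [ 0.169  2.366 -0.106]
```

>>> drive_tool(targets=[0,-0.5,0,0,0,0,0,0,-1,0,0,0,0,0,0,-3,0,0,0,0,0,0,-10,0,0,0,0,0,0,-25,0,0,0,0,0,0,0,0,-30,0,0,0,0,0,0,-50,0,0,0,0,0,0,-50,0,0,0,0,0,0,-50,0,0,0,0,0,0,0,0,0,0])

```text
time_s: 13.2
position: [0.5717, -0.0118, 0.2086]
tool_rot: [-3.139, -0.045, -0.021]
force: [0.4, -0.2, -0.3]
gripper_width: 0.997
finger_force: 0.0
```

>>> drive_tool(targets=[0.5,-10,-38,0,0,0,0,0.5,-10,-38,0,0,0,0,0.5,-10,-38,0,0,0,0,0.5,-10,-38,0,0,0,0,0.5,-10,-38,0,0,0,0,0.5,-10,-38,0,0,0,0,0.5,-10,-38,0,0,0,0,0.5,-10,-38,0,0,0,0,0.5,-10,-38,0,0,0,0,0.5,-10,-38,0,0,0,0])

```text
time_s: 14.2
position: [0.4568, 0.3662, 0.2007]
tool_rot: [-3.14, -0.043, -0.001]
force: [0.6, -0.5, 0.8]
gripper_width: 0.505
finger_force: 0.0
```

>>> drive_tool(targets=[0.5,0,0,0,0,0,0,0.5,0,0,0,0,0,0,0.5,0,0,0,0,0,0])

```text
time_s: 14.5
position: [0.4575, 0.3641, 0.2004]
tool_rot: [3.141, 0.043, -0.0]
force: [0.4, -0.2, 0.8]
gripper_width: 0.503
finger_force: 0.0
```

```bash
cat > knob.py <<'E'
from h import *
def knob():
    o=robot.get_obs(); im,d=cams.get_image("wrist"); g=geo("wrist",o); P=cloud(g,d)
    print("t",o["time_s"],"tcp",o["position"].round(4),"rot",o["tool_rot"].round(3),"w",o["gripper_width"])
    for r in outline_of("wrist","weight"):
        m=r["pixels"]&(d>0); c=im[m].mean(0); Q=P[m]; zt=np.percentile(Q[:,2],95)
        k=m&(P[...,2]>0.058)&(P[...,2]<0.072)
        v,u=np.nonzero(k)
        if len(v)<20: print("few",r["pixel"]); continue
        (cx,cy),rad=cv2.minEnclosingCircle(np.stack([u,v],1).astype(np.float32))
        print(round(r["score"],2),np.round(r["pixel"]),"rgb",c.round(),"sat",(c.max()-c.min()).round(),"ztop",zt.round(4),"ctr@62",ray(g,(cx,cy),.062).round(4),"mean",P[k].mean(0).round(4))
    return im
E
python3 - <<'E'
from knob import *
im=knob(); save("k1",im)
from m import *
i,d,g,P=bar("top")
E
```

```text
t 14.5 tcp [0.4575 0.3641 0.2004] rot [ 3.141  0.043 -0.   ] w 0.5027292549536075
0.82 [318. 136.] rgb [77. 76. 74.] sat 3.0 ztop 0.0639 ctr@62 [0.5085 0.3651 0.062 ] mean [0.5086 0.3651 0.0629]
0.8 [238. 110.] rgb [162. 116. 131.] sat 45.0 ztop 0.064 ctr@62 [0.5376 0.4529 0.062 ] mean [0.5375 0.4525 0.0629]
0.73 [377. 203.] rgb [139.  94. 104.] sat 45.0 ztop 0.0636 ctr@62 [0.439  0.2937 0.062 ] mean [0.4388 0.2937 0.0626]
bar z [0.023 0.026 0.029]
top bar ctr [ 0.636 -0.006] rect ((637.5078735351562, -7.2465972900390625), (44.569679260253906, 340.98822021484375), 1.4158908128738403) yaw deg 1.45
```

View pics/k1.png

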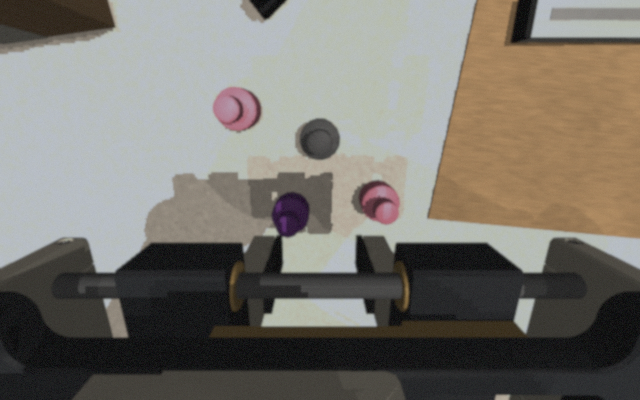

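>>> drive_tool(targets=[0.5,25,0,0,0,0,0,0.5,26,0,0,0,0,0,0.5,0,0,30,0,0,0,0.5,0,0,40,0,0,0,0.5,0,0,30,0,0,0,0.5,0,0,0,0,0,0,0.5,0,0,0,0,0,0])

```text
time_s: 15.4
position: [0.5092, 0.3658, 0.1011]
tool_rot: [3.141, 0.042, 0.0]
force: [0.6, 0.3, -0.3]
gripper_width: 0.498
finger_force: 0.0
```

>>> drive_tool(targets=[0.5,0,0,20,0,0,0,0.5,0,0,20,0,0,0,0.5,0,0,9,0,0,0,0.5,0,0,0,0,0,0,0.5,0,0,0,0,0,0])

```text
time_s: 15.9
position: [0.5095, 0.3668, 0.0532]
tool_rot: [-3.14, -0.043, -0.002]
force: [-0.6, 0.3, -0.3]
gripper_width: 0.5
finger_force: 0.0
```

>>> drive_tool(targets=[0.6,0,0,1,0,0,0,0.7,0,0,0,0,0,0,0.8,0,0,0,0,0,0,1,0,0,0,0,0,0,1,0,0,0,0,0,0,1,0,0,0,0,0,0,1,0,0,0,0,0,0], squeeze=25)

```text
time_s: 16.6
position: [0.5089, 0.3658, 0.0511]
tool_rot: [3.141, 0.043, 0.0]
force: [-0.7, -5.1, 6.1]
gripper_width: 0.275
finger_force: 25.0
```

>>> drive_tool(targets=[1,0,0,-10,0,0,0,1,0,0,-30,0,0,0,1,0,0,-30,0,0,0,1,0,0,-30,0,0,0,1,0,0,0,0,0,0,1,0,0,0,0,0,0])

```text
time_s: 17.2
position: [0.5083, 0.3663, 0.1508]
tool_rot: [-3.14, -0.042, 0.0]
force: [-0.4, -0.7, -5.1]
gripper_width: 0.276
finger_force: 25.0
```

```bash
python3 - <<'E'
from knob import *
o=robot.get_obs(); print(o["wrist_torque"])
im,d=cams.get_image("scene"); P=cloud(geo("scene"),d)
o=robot.get_obs();p=o["position"];print(p)
k=(abs(P[...,0]-p[0])<.04)&(abs(P[...,1]-p[1])<.04)&(P[...,2]<p[2]-.02)&(P[...,2]>.03)
q=P[k]; print(len(q),q[:,2].min(),np.median(q,0).round(4),[q[:,1].min(),q[:,1].max()])
w,d2=cams.get_image("wrist")
v,u=np.nonzero(k); c=(int(u.mean()),int(v.mean())); a=cv2.resize(im[max(c[1]-50,0):c[1]+50,c[0]-50:c[0]+50],(400,400))
save("k2",np.hstack([a,cv2.resize(w[100:400,170:470],(400,400))]))
E
```

```text
[-0.14245731  0.0521079   0.00258879]
[0.50789075 0.36576004 0.14967506]
196 0.10082186100460033 [0.5253 0.3619 0.1155] [np.float64(0.3431320346285499), np.float64(0.3854820749974006)]
```

View pics/k2.png

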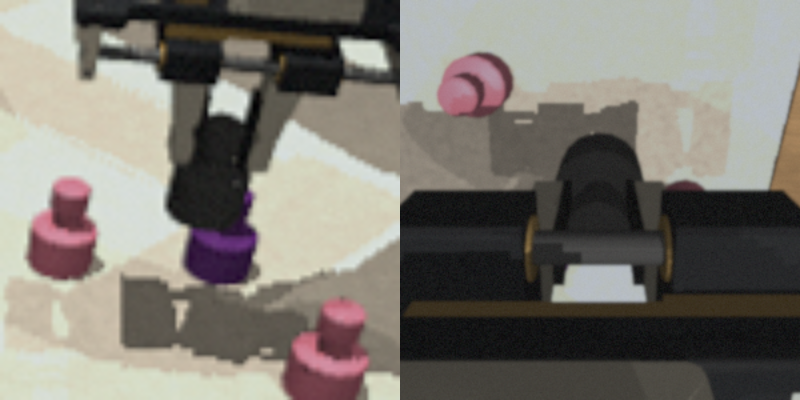

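>>> drive_tool(targets=[1,6,18,0,0,0,0,1,12,37,0,0,0,0,1,12,37,0,0,0,0,1,12,37,0,0,0,0,1,12,37,0,0,0,0,1,12,37,0,0,0,0,1,12,37,0,0,0,0,1,12,37,0,0,0,0,1,12,37,0,0,0,0,1,12,37,0,0,0,0])

```text
time_s: 18.3
position: [0.6316, 0.0161, 0.149]
tool_rot: [3.141, 0.042, -0.004]
force: [0.9, -0.3, -4.4]
gripper_width: 0.273
finger_force: 25.0
```

>>> drive_tool(targets=[1,6,18,0,0,0,0,1,0,0,0,0,0,0,1,0,0,0,0,0,0,1,0,0,0,0,0,0,1,0,0,0,0,0,0])

```text
time_s: 18.8
position: [0.6383, 0.0013, 0.1503]
tool_rot: [-3.141, -0.044, 0.001]
force: [0.5, 1.0, -4.2]
gripper_width: 0.276
finger_force: 25.0
```

```bash
python3 - <<'E'
from knob import *
o=robot.get_obs(); p=o["position"]; print(p.round(4),o["wrist_torque"].round(3))
w,d=cams.get_image("wrist"); g=geo("wrist",o); P=cloud(g,d)
k=(P[...,2]>.021)&(P[...,2]<.029)&(abs(P[...,0]-.637)<.035)&(abs(P[...,1])<.17)&(d>0)&(w.min(2)>90)
q=P[k]; yaw=np.radians(1.57); n=np.array([np.cos(yaw),np.sin(yaw)])
s=q[:,:2]@n; print(len(q),"edges s",np.percentile(s,[1,50,99]).round(4),"tcp s",(p[:2]@n).round(4), "z",np.median(q[:,2]).round(4))
for y0,y1 in ((-.15,-.06),(-.06,.04),(.04,.15)):
    t=s[(q[:,1]>y0)&(q[:,1]<y1)]; print(y0,len(t),np.percentile(t,[1,99]).round(4) if len(t) else "")
s_,ds=cams.get_image("scene")
save("p1",np.vstack([cv2.resize(w,(480,300)),cv2.resize(s_[80:255,200:480],(480,300))]))
E
```

```text
[0.6383 0.0013 0.1503] [-0.019 -0.027  0.008]
11314 edges s [0.6181 0.6411 0.6572] tcp s 0.6381 z 0.0243
-0.15 3624 [0.6179 0.6572]
-0.06 2834 [0.618  0.6573]
0.04 3634 [0.6186 0.6573]
```

View pics/p1.png

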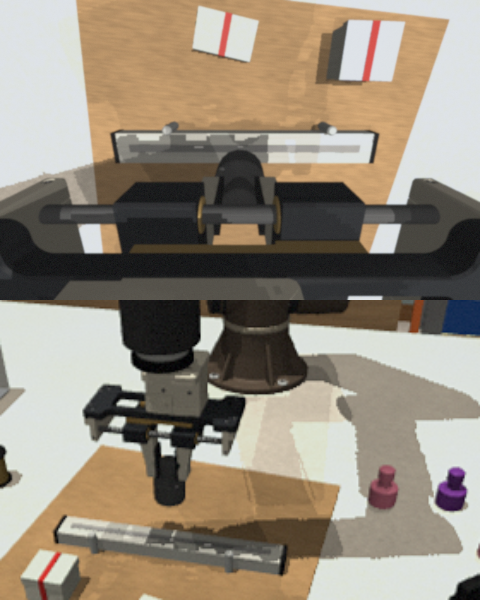

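>>> drive_tool(targets=[1,-0.5,0,15,0,0,0,1,0,0,20,0,0,0,1,0,0,15,0,0,0,1,0,0,8,0,0,0,1,0,0,5,0,0,0,1,0,0,4,0,0,0,1,0,0,2,0,0,0,1,0,0,1,0,0,0,1,0,0,0,0,0,0,1,0,0,0,0,0,0])

```text
time_s: 19.9
position: [0.6384, 0.0005, 0.081]
tool_rot: [-3.141, -0.043, -0.001]
force: [-0.1, 0.9, -4.8]
gripper_width: 0.278
finger_force: 25.0
```

>>> drive_tool(targets=[1,0,0,1,0,0,0,1,0,0,1,0,0,0,1,0,0,0.5,0,0,0,1,0,0,0,0,0,0])

```text
time_s: 20.3
position: [0.6381, 0.0005, 0.0779]
tool_rot: [3.141, 0.043, -0.0]
force: [-0.5, -0.1, -4.7]
gripper_width: 0.275
finger_force: 25.0
```

>>> drive_tool(targets=[1,0,0,0.5,0,0,0,1,0,0,0.5,0,0,0])

```text
time_s: 20.5
position: [0.6382, 0.0005, 0.077]
tool_rot: [3.141, 0.043, -0.0]
force: [0.5, -0.3, -4.2]
gripper_width: 0.276
finger_force: 25.0
```

>>> drive_tool(targets=[1,0,0,0.5,0,0,0,1,0,0,0,0,0,0])

```text
time_s: 20.7
position: [0.6382, 0.0005, 0.0765]
tool_rot: [3.141, 0.043, -0.0]
force: [-0.4, 0.2, -4.0]
gripper_width: 0.271
finger_force: 25.0
```

>>> drive_tool(targets=[1,0,0,0.5,0,0,0,1,0,0,0,0,0,0])

```text
time_s: 20.9
position: [0.6383, 0.0005, 0.0762]
tool_rot: [3.141, 0.043, 0.0]
force: [-0.6, 0.1, -2.6]
gripper_width: 0.28
finger_force: 25.0
```

>>> drive_tool(targets=[1,0,0,0.3,0,0,0,1,0,0,0,0,0,0])

```text
time_s: 21.1
position: [0.6384, 0.0004, 0.0761]
tool_rot: [3.141, 0.043, 0.001]
force: [-1.0, -0.6, -1.4]
gripper_width: 0.273
finger_force: 25.0
```

>>> drive_tool(targets=[1,0,0,0.2,0,0,0,1,0,0,0,0,0,0])

```text
time_s: 21.3
position: [0.6385, 0.0004, 0.0761]
tool_rot: [3.141, 0.043, 0.001]
force: [-0.4, -1.1, 1.6]
gripper_width: 0.275
finger_force: 25.0
```

```bash
python3 - <<'E'
from knob import *
o=robot.get_obs(); print(o["force"].round(2),o["wrist_torque"].round(3),o["position"].round(4))
E
```

```text
[-0.38 -1.07  1.58] [-0.331  0.385 -0.01 ] [6.385e-01 4.000e-04 7.610e-02]
```

>>> drive_tool(targets=[1,0,0,0,0,0,0,1,0,0,0,0,0,0,0.7,0,0,0,0,0,0,0.68,0,0,0,0,0,0,0.65,0,0,0,0,0,0,0.6,0,0,0,0,0,0,0.5,0,0,0,0,0,0,0.5,0,0,0,0,0,0], squeeze=3)

```text
time_s: 22.1
position: [0.6382, 0.0006, 0.0755]
tool_rot: [-3.141, -0.043, 0.0]
force: [0.1, 0.2, -0.9]
gripper_width: 0.488
finger_force: 0.0
```

>>> drive_tool(targets=[0.5,0,0,-5,0,0,0,0.5,0,0,-15,0,0,0,0.5,0,0,-30,0,0,0,0.5,0,0,-50,0,0,0,0.5,-50,0,-20,0,0,0,0.5,-50,-50,0,0,0,0,0.5,-30,-50,0,0,0,0,0.5,0,-50,0,0,0,0,0.5,0,-50,0,0,0,0,0.5,0,-50,0,0,0,0])

```text
time_s: 23.1
position: [0.5241, 0.2276, 0.1953]
tool_rot: [-3.14, -0.043, -0.002]
force: [1.8, -0.4, 0.5]
gripper_width: 0.498
finger_force: 0.0
```

>>> drive_tool(targets=[0.5,0,-50,0,0,0,0,0.5,0,-30,0,0,0,0,0.5,0,0,0,0,0,0,0.5,0,0,0,0,0,0])

```text
time_s: 23.5
position: [0.522, 0.3063, 0.1941]
tool_rot: [3.141, 0.045, -0.001]
force: [-0.1, 0.2, -0.1]
gripper_width: 0.499
finger_force: 0.0
```

```bash
python3 - <<'E'
from m import *
im,d,g,P=bar("top")
k=(P[...,2]>0.075)&(P[...,2]<0.1)&(abs(P[...,0]-0.638)<.04)&(abs(P[...,1])<.06)
q=P[k]; print("knob",len(q),q.mean(0).round(4),q[:,2].max().round(4))
v,u=np.nonzero(k); print("knob ctr@.087",ray(g,cv2.minEnclosingCircle(np.stack([u,v],1).astype(np.float32))[0],.087).round(4))
s,ds=cams.get_image("scene")
save("f1",np.hstack([cv2.resize(im[140:240,230:390],(400,250)),cv2.resize(s[150:275,200:400],(400,250))]))
E
```

```text
bar z [0.023 0.026 0.029]
top bar ctr [ 0.6358 -0.0067] rect ((635.8729858398438, -7.6891632080078125), (41.577781677246094, 341.7920837402344), 1.4156508445739746) yaw deg 1.46
knob 55 [ 0.6353 -0.001   0.0889] 0.0956
knob ctr@.087 [ 0.6351 -0.001   0.087 ]
```

View pics/f1.png

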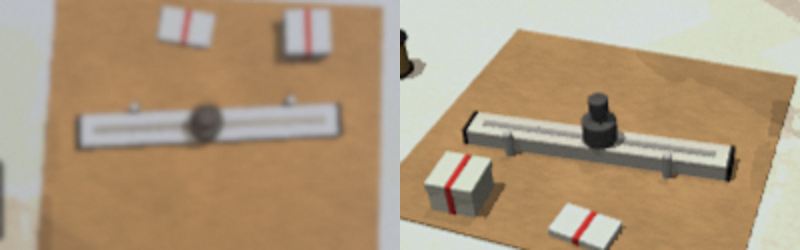

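The final views show the weight upright and centred on the bar at top-crop (205,123). The bar's far side lies against both pins at (134,107) and (290,100). The bar centre is unchanged since I pushed it against the pins, so I'm handing in.

```bash
python3 -c "
from rig import robot
print(robot.job_done())"
```

```text
the job is handed in; nothing more can be done
None
```

I've handed the job in, and no verdict came back: the straightedge was pushed lightly against both pins (about 8 N in total), the dark steel weight stands upright and centred on it, the gripper is clear, and the bystanders were left alone.

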